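Seat the fuse box in the drying fence and set its air valve

TASK

Push the black fuse box square and flush into the corner of the blue fence, so that it lies flat against both bars with its white sockets still away from the bar with the brass jets. Then take the handle of the red air valve wheel, turn it clockwise until it is fully shut against its stop, and from there open it (anticlockwise) by exactly two full turns. Finish while still gripping the handle there, ready to shut the air off; the fuse box stays seated, and the spray can, the screwdriver and the white plug are left where they are.

Things in the scene. Friction and masses are not known exactly. Their poses are not given: they have to be found in the camera images.
- fusebox: Loose closed black plastic fuse box, 100 (x) x 80 (y) x 40 (z) mm, 0.2 to 0.4 kg, lying on the bench. Origin: centre of its underside; z up. White sockets and a green stain on top at its -x end, coloured fuses towards +x. Its +x face belongs against the fence's far bar and its +y face against the side bar; it starts within about 20 degrees of the fence's direction, 30 to 75 mm short of its seat along each fence axis.
- box_corner (a point): Bottom corner of the fuse box where its +x and +y faces meet (50, 40, 0 mm from its origin).
- fence: Blue L-shaped fence fixed to the bench; two bars 14 mm thick and 32 mm high. Origin: on the bench under the centre of the seated fuse box, z up. Far bar (with three brass jets): inner face at x = +50 mm, spanning y = -70 to +54 mm; side bar: inner face at y = +40 mm, spanning x = -50 to +64 mm. The seat is open towards -x and -y. When seated, the fuse box has the fence's position and axes.
- fence_corner (a point): Inside corner of the fence on the bench, where the two inner faces meet (50, 40, 0 mm from the fence's origin).
- valve_foot: Fixed foot of the air valve: grey plate 100 x 100 x 16 mm with a brass body and a vertical stem. Origin: on the bench on the stem's axis, z up. A white tick at the middle of the plate's +x edge shows where the handle stands when the valve is shut.
- valve_axis (a point): Point on the stem's vertical axis, 95 mm above the bench, level with the top of the wheel's hub and with the handle's lower end. The red wheel's rim is 12 mm thick bar, 108 mm across outside, its top 93 mm above the bench; hub 24 mm across, top 95 mm above the bench.
- valve (a joint): Turn of the wheel in rad: 0 = shut, against a hard stop (handle over the foot's +x axis); grows anticlockwise seen from above as the valve opens (6.283 per turn). It starts 2.2 to 7.0 open, turns up to 28.3 and stays where it is left; turning takes about 0.1 N m (2 N at the handle). The wheel does not rise.
- handle: Black upright round spinner handle on the wheel's rim, 24 mm across and 55 mm tall, its axis 48 mm from the wheel's axis. It spins freely about its own vertical axis, so a gripper can take it from above and carry it round without turning. Origin: its lower end on its axis, 95 mm above the bench; its top is 150 mm above the bench.
- spray: Bystander: standing green spray can, 52 mm across, 140 mm tall; origin under its centre.
- driver: Bystander: screwdriver with an orange handle lying on the bench; origin under its middle.
- plug: Bystander: standing white round plug, 40 mm across, 42 mm tall; origin under its centre.
There are look-alikes about, which are no part of the job. Leave any orange or purple look-alike of the fence alone.

How it is judged:
On the way, in this order (a step that is already met when the one before it is completed fails the run):
1. the fuse box is square and flush in the fence corner (distance between box_corner and fence_corner below 0.005 m and angle between the x axis of fusebox and the x axis of fence, either way round below 0.035 rad and angle between fusebox's own z axis and vertical below 0.05 rad), for 0.2 s.
2. with the fuse box seated, the valve is shut against its stop (all of step 1 and value of joint valve below 0.06 rad), for 0.2 s.
At the end, for the whole second after the job is handed in: Fuse box flat in the fence corner (corner within 5 mm, square within 2 degrees); valve still, two turns (12.57 rad) open within 0.2 rad; handle between the fingers (axis within 14 mm of the grasp point), pressed with more than 2 N (all of step 1 and value of joint valve between 12.366 and 12.766 rad and velocity of joint valve between -0.1 and 0.1 rad/s and contact force between the fingers and handle above 2 N and horizontal distance between the grasp point and handle below 0.014 m); the arm keeps its last pose, push and grip.
It fails at once if the spray can is shifted more than 30 mm or knocked over (distance of spray from where it was at the start of the episode above 0.03 m or angle between spray's own z axis and vertical above 0.5 rad).
It fails at once if the screwdriver is shifted more than 30 mm or knocked over (distance of driver from where it was at the start of the episode above 0.03 m).
It fails at once if the white plug is shifted more than 30 mm or knocked over (distance of plug from where it was at the start of the episode above 0.03 m or angle between plug's own z axis and vertical above 0.5 rad).
It also fails if it takes over 72 s, if anything falls off the work surface, if the arm or the gripper's body presses on something with over 40 N, if the wrist force passes 120 N, or if a joint passes its speed limit or range.

ROBOT

A 6-joint arm with a two-finger parallel gripper is mounted at the origin on the work surface. World frame = base frame: x ahead of the robot, y to its left, z up, the work surface at z = 0. Lengths are in m, angles in rad, forces in N, time in s.
With the tool pointing down it reaches from about 0.35 to 0.975 m from the base axis. Payload 4.9 kg.
Tool frame: the origin (TCP) lies midway between the tips of the shut fingers; the grasp point (between the pads) lies 19 mm behind it; z points along the fingers, y is the line along which they close (so a half turn about z gives the same grasp; the last joint's range is limited). The gripper opens to 85 mm and grips with 20 to 120 N. Pads are 22 mm wide; open, the fingers measure 114 mm over their backs; the gripper's body (76 mm by 85 mm) begins 54 mm behind the grasp point. The pads swing forward as they close: fully open they stand 13 mm farther back than shut.
Start: joints at [-1.338, 0.053, 1.613, -0, 1.476, -0.119], TCP at [0.215, -0.587, 0.202] pointing down, gripper open.
Joint ranges: [-3.01, 3.01], [-1.01, 2.22], [0.06, 2.58], [-1.02, 4.17], [0.09, 2.62], [-3.14, 3.14]. Speed limits (rad/s): [2.57, 2.57, 3.14, 3.14, 3.14, 3.14].

INTERFACE

Orientations are given as a unit quaternion [w, x, y, z].
In Python, from plant import state, grab_frame, camera_info, job_done, spot_in, masks_of, pinpoint gives the robot as it stands.
- The arm moves only by the shell command python3 -m handwheel 'ROWS' [OPENING]. ROWS is JSON, a list that holds one entry, the list of rows, each a list of 6 numbers: the shift along the world's x, y, z in m, then the turn, a rotation vector about the world's x, y, z in degrees. In form: [[[tx, ty, tz, ax, ay, az], ...]]. A call has 1 to 20 rows; each row shifts and turns the commanded pose from where the row before left it; what a row does not reach is not made up. A row lasts 1/12 s, in which the tool goes at most 41.7 mm and 7.16 degrees, less where a joint would pass 70% of its speed; a pose out of reach is approached as far as the arm can. A call is refused whole if a number of a shift passes 0.0417 or a number of a turn 7.16, either way. A call with a gripper value outside its range is refused whole. OPENING is the opening, from 0 (shut) to 1 (fully open), set as the call begins (- or left out, the last holds). The fingers move at their own pace and stop on an object; the grip force is fixed at half the most. Time passes only in rows, so rows that do not move let the fingers close. It gives the time, the measured TCP pose, the force, the opening and the grip force at its end, in the units of the state.
- state(): the state, without advancing time (a new reading comes with each control period).
- grab_frame(name): name is "side" or "top" or "wrist"; returns (picture, depth): 420x560x3 uint8, blue, green, red; 420x560 float32, m along the optical axis (not along the pixel's ray), 0 where there is no reading.
- camera_info(name): a dict with "fx", "fy", "cx", "cy" (pixels), "T" (4x4, takes a point from camera to world coordinates). Camera axes: x right, y up, looking along -z (the intrinsics and any distortion apply to the point x, -y, -z); pixel columns grow to the right and rows downward; lengths in m; the calibration is good to about 2 mm. A picture is of the moment at which its call begins: read the wrist's pose just before it. camera_info takes no time and is no camera call; for the wrist camera it gives the pose at the moment of the call.
- job_done(): hands the job in; it is judged then, once.
Trained networks look in the newest picture that a camera, given by its name, has taken for a name from the list of things; names that differ only in an ending like _2 or _b are one class to them, and where a whole thing is asked for, a point or a joint stands for the part that bears it (a point fixed in the world has none). Each returns a list of dicts, best first, with "conf" (0 to 1); they miss things now and then, are a little off and sometimes report something else, mostly with a low value. They report only what shows in the picture. A call takes as long as a camera call. They do not tell look-alikes from the thing itself.
- spot_in(camera, thing): "box" ([left, top, width, height] in pixels, round what is visible of it).
- masks_of(camera, thing): "region" (420x560 bool, what is visible of it) and "box" ([left, top, width, height] in pixels, round what is visible of it).
- pinpoint(camera, thing): "position" ([column, row] in pixels: a listed point, or the origin of a listed thing).
The state is a dict: "time": time; "joint_pos": joint angles; "joint_vel": joint speeds; "joint_efforts": joint torques, N m; "tool_pos": TCP position; "tool_rot": TCP orientation; "contact_force": force on the tool from outside, world axes, zero at the start; "ft_torque": the same for the moment, N m; "gripper_width": opening from 0.0 (shut) to 1.0 (fully open); "grasp_force": force on a finger pad.
Only numpy, scipy, OpenCV 4.12 (cv2) and the standard library are available. Lean on these libraries where they do the work, as an engineer would, in place of code of your own. Each camera call takes 0.05 s, during which the arm holds its last target. There are 200 camera calls.

## Working session

There is one attempt and no reset: what is moved stays moved. The work goes in short steps, Python scripts to look and compute and a shell command to move; the robot and the scene stay as the last step left them, time stands still between calls to the robot, and variables do not carry over. Pictures are saved under pics/ and viewed, at most 10 in all, crops included, and the job is handed in when it is done.

```bash
ls; mkdir -p pics; python3 - <<'E'
from plant import *
import cv2
for c in ["top","side"]:
    p,d=grab_frame(c); cv2.imwrite(f"pics/{c}0.png",p)
    i=camera_info(c); print(c,{k:(v if k!='T' else [[round(float(x),3) for x in r] for r in v]) for k,v in i.items()})
E
```

```text
pics
top {'fx': 460.5308444796398, 'fy': 460.5308444796398, 'cx': 278.1160181765424, 'cy': 213.32291852519168, 'T': [[0.026, 0.984, -0.175, 0.35], [-0.999, 0.031, 0.025, 0.031], [0.03, 0.174, 0.984, 1.218], [0.0, 0.0, 0.0, 1.0]]}
side {'fx': 394.26652302135585, 'fy': 394.26652302135585, 'cx': 276.9460941821023, 'cy': 213.21259190832512, 'T': [[0.997, 0.064, -0.042, 0.481], [-0.074, 0.668, -0.741, -0.755], [-0.02, 0.742, 0.671, 0.787], [0.0, 0.0, 0.0, 1.0]]}
```

View pics/top0.png

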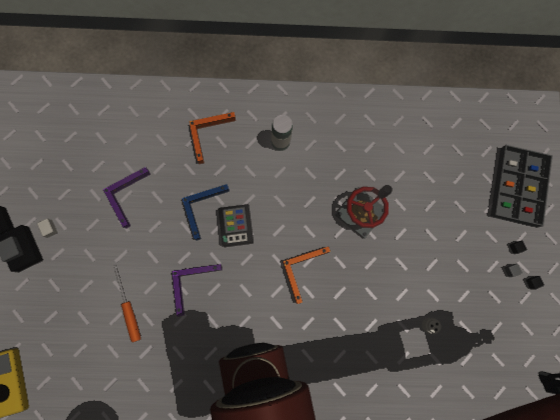

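View pics/side0.png

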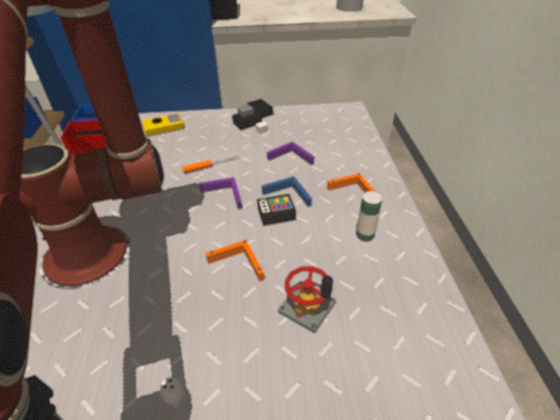

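The real items appear to be: the blue fence (top view, corner at 184,202), the fuse box at 235,225 with sockets facing the robot, and the valve at 367,207 with its handle at 385,190. Look-alikes of the fence are orange at (195,125) and (290,263), and purple at (110,190) and (175,272). The black tray at (520,187) could be taken for the fuse box.

```bash
cat > h.py <<'E'
from plant import *
import numpy as np, cv2
def ray(c,u,v,I=None):
    I=I or camera_info(c); T=np.array(I['T'])
    d=np.array([(u-I['cx'])/I['fx'],-(v-I['cy'])/I['fy'],-1.])
    return T[:3,3],T[:3,:3]@d
def onz(c,u,v,z,I=None):
    o,d=ray(c,u,v,I); return o+d*(z-o[2])/d[2]
def cloud(c,D,m,I=None):
    vs,us=np.nonzero(m&(D>0)); I=I or camera_info(c); T=np.array(I['T']); d=D[vs,us]
    P=np.c_[(us-I['cx'])/I['fx']*d,-(vs-I['cy'])/I['fy']*d,-d]
    return P@T[:3,:3].T+T[:3,3],us,vs
E
python3 - <<'E'
from h import *
np.set_printoptions(precision=4,suppress=True)
for c in ["top","side"]:
    p,D=grab_frame(c)
    for n,z in [("fusebox",0),("box_corner",0),("fence",0),("fence_corner",0),("valve_foot",0),("valve_axis",.095),("handle",.095),("spray",0),("driver",0),("plug",0)]:
        print(c,n,[(round(r['conf'],2),np.round(r['position']).tolist(),onz(c,*r['position'],z)[:2].round(3).tolist()) for r in pinpoint(c,n)][:6])
    if c=="top":
        hsv=cv2.cvtColor(p,cv2.COLOR_BGR2HSV)
        m=np.zeros(D.shape,bool); m[180:245,175:235]=1
        b=m&(hsv[...,0]>100)&(hsv[...,0]<125)&(hsv[...,1]>110)&(hsv[...,2]>40)
        P,_,_=cloud(c,D,b); print(len(P),np.percentile(P[:,2],[5,50,95]))
        cv2.imwrite("pics/crop1.png",cv2.resize(p[170:260,170:410],None,fx=3.3,fy=3.3,interpolation=cv2.INTER_CUBIC))
print(state()['time'])
E
```

```text
top fusebox [(0.94, [234.0, 228.0], [0.522, 0.117])]
top box_corner []
top fence [(0.92, [313.0, 277.0], [0.398, -0.095]), (0.89, [135.0, 202.0], [0.585, 0.383]), (0.74, [213.0, 143.0], [0.757, 0.185])]
top fence_corner [(0.88, [191.0, 204.0], [0.584, 0.235]), (0.86, [111.0, 193.0], [0.606, 0.449]), (0.78, [178.0, 275.0], [0.393, 0.256]), (0.67, [288.0, 265.0], [0.428, -0.031]), (0.57, [195.0, 128.0], [0.797, 0.237])]
top valve_foot [(0.91, [361.0, 213.0], [0.573, -0.222])]
top valve_axis [(0.87, [367.0, 206.0], [0.575, -0.219])]
top handle [(0.58, [384.0, 195.0], [0.603, -0.263])]
top spray [(0.65, [282.0, 141.0], [0.768, -0.005])]
top driver [(0.95, [129.0, 300.0], [0.328, 0.38])]
top plug [(0.58, [430.0, 327.0], [0.278, -0.401])]
411 [0.0286 0.0329 0.0368]
side fusebox [(0.75, [275.0, 214.0], [0.524, 0.114])]
side box_corner [(0.88, [291.0, 201.0], [0.578, 0.165])]
side fence [(0.97, [350.0, 195.0], [0.762, 0.176]), (0.72, [283.0, 201.0], [0.552, 0.168]), (0.63, [219.0, 199.0], [0.355, 0.198]), (0.57, [287.0, 157.0], [0.588, 0.405]), (0.55, [232.0, 265.0], [0.4, -0.075])]
side fence_corner [(0.9, [290.0, 152.0], [0.602, 0.439]), (0.89, [292.0, 188.0], [0.588, 0.232]), (0.89, [353.0, 183.0], [0.787, 0.237]), (0.69, [232.0, 185.0], [0.394, 0.265]), (0.62, [246.0, 253.0], [0.437, -0.036])]
side valve_foot [(0.88, [305.0, 307.0], [0.572, -0.219])]
side valve_axis [(0.68, [308.0, 282.0], [0.575, -0.22]), (0.25, [274.0, 214.0], [0.516, 0.005])]
side handle [(0.73, [326.0, 295.0], [0.608, -0.257])]
side spray [(0.96, [365.0, 233.0], [0.77, 0.009])]
side driver [(0.64, [209.0, 165.0], [0.314, 0.383])]
side plug [(0.6, [175.0, 393.0], [0.288, -0.397])]
1.2
```

View pics/crop1.png

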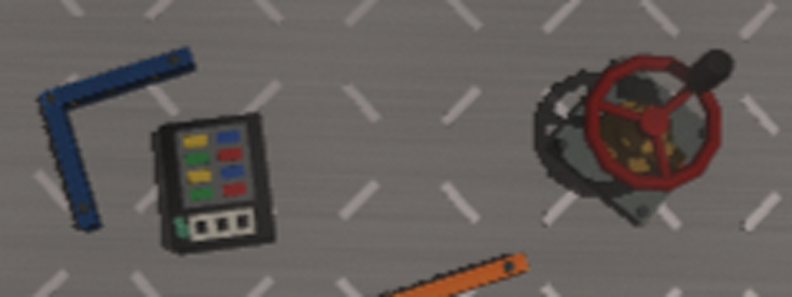

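The close crop confirms the choice: blue fence corner at crop (45,98), fuse box at (212,185) with its sockets at the robot end, wheel hub at (653,120) and handle at (712,68). Next I fit their poses.

```bash
python3 - <<'E'
from h import *
from scipy.spatial.transform import Rotation as R
np.set_printoptions(precision=4,suppress=True)
c="top"; p,D=grab_frame(c); hsv=cv2.cvtColor(p,cv2.COLOR_BGR2HSV)
P,us,vs=cloud(c,D,np.ones(D.shape,bool))
blue=(hsv[...,0]>95)&(hsv[...,0]<130)&(hsv[...,1]>100)
B=blue[vs,us]&(us>175)&(us<235)&(vs>178)&(vs<245)&(P[:,2]>.024)
Q=P[B][:,:2]
# fit L: model inner corner (cx,cy), th ; minimise distance outside + coverage via grid IoU
from scipy.optimize import minimize
def loc(q,x): 
    s,k=np.sin(x[2]),np.cos(x[2]); d=q-x[:2]; return np.c_[d[:,0]*k+d[:,1]*s,-d[:,0]*s+d[:,1]*k]
sel=(us>165)&(us<245)&(vs>168)&(vs<255)
# pixel colour on plane z=.032
I=camera_info(c); uv=np.array([(u,v) for v in range(168,255) for u in range(165,245)])
G=np.array([onz(c,u,v,.032,I)[:2] for u,v in uv]); lab=blue[uv[:,1],uv[:,0]]
sg=lambda a:1/(1+np.exp(-a/.001))
def mod(x):
    l=loc(G,x); X,Y=l[:,0],l[:,1]
    a=sg(X-.05)*sg(.064-X)*sg(Y+.07)*sg(.054-Y); b=sg(Y-.04)*sg(.054-Y)*sg(X+.05)*sg(.064-X)
    return np.maximum(a,b)
best=min((minimize(lambda x:((mod(x)-lab)**2).sum(),[.535+dx,.18+dy,np.radians(t)],method='Nelder-Mead',options=dict(xatol=1e-5,initial_simplex=[[.535+dx,.18+dy,np.radians(t)],[.545+dx,.18+dy,np.radians(t)],[.535+dx,.19+dy,np.radians(t)],[.535+dx,.18+dy,np.radians(t+5)]])) for t in(10,15,20) for dx in(0,.015) for dy in(0,.015)),key=lambda r:r.fun)
f=best.x; print("fence",f[:2],np.degrees(f[2]),best.fun,lab.sum())
# box top from depth
s=(us>205)&(us<265)&(vs>195)&(vs<255)&(P[:,2]>.033)&(P[:,2]<.05)&~((us<232)&(vs<200))
r=cv2.minAreaRect((P[s][:,:2]*1000).astype(np.float32)); print("box",r,cv2.boxPoints(r).tolist(),np.median(P[s][:,2]))
S=state(); print("tool R",R.from_quat(np.array(S['tool_rot'])[[1,2,3,0]]).as_matrix(),S['tool_pos'],S['contact_force'])
m=masks_of(c,"handle")
for h in m[:2]:
    H,_,_=cloud(c,D,h['region']); print("handle",h['conf'],h['box'],np.median(H,0),H[H[:,2]>.143].mean(0))
# foot tick
sx=(us>330)&(us<400)&(vs>180)&(vs<245)&(P[:,2]>.085)&(P[:,2]<.1)
(cx,cy),rad=cv2.minEnclosingCircle((P[sx][:,:2]*1000).astype(np.float32)); print("wheel",cx,cy,rad)
E
```

```text
fence [0.5506 0.1818] 19.859592857564994 107.09082573969678 498
box ((525.9003295898438, 110.46275329589844), (100.01017761230469, 80.01009368896484), 9.13554573059082) [[470.17791748046875, 142.02101135253906], [482.88116455078125, 63.02581024169922], [581.6227416992188, 78.90449523925781], [568.9194946289062, 157.89968872070312]] 0.04162365592811146
tool R [[ 0.9388  0.3446 -0.    ]
 [ 0.3446 -0.9388  0.0001]
 [ 0.     -0.0001 -1.    ]] [ 0.2153 -0.5867  0.2021] [ 0.2286 -0.9637  0.3315]
handle 0.52 [379.4, 186.4, 11.3, 11.8] [ 0.6023 -0.2527  0.1481] [ 0.6047 -0.2546  0.1498]
wheel 573.6163940429688 -220.90042114257812 53.254150390625
```

Box at (0.526, 0.1105) with yaw 9.1°; fence at (0.5506, 0.1818) with yaw 19.9°. The tool's yaw is already 20.2°, so I'll push along fence x first, with half-open fingers giving a two-point pusher.

```bash
python3 -m handwheel '[[[0.0127,0.037,0,0,0,0],[0.0127,0.037,0,0,0,0],[0.0127,0.037,0,0,0,0],[0.0127,0.037,0,0,0,0],[0.0127,0.037,0,0,0,0],[0.0127,0.037,0,0,0,0],[0.0127,0.037,0,0,0,0],[0.0127,0.037,0,0,0,0],[0.0127,0.037,0,0,0,0],[0.0127,0.037,0,0,0,0],[0.0127,0.037,0,0,0,0],[0.0127,0.037,0,0,0,0],[0.0127,0.037,0,0,0,0],[0.0127,0.037,0,0,0,0],[0.0127,0.037,0,0,0,0],[0.0127,0.037,0,0,0,0],[0.0127,0.037,0,0,0,0],[0.0127,0.037,0,0,0,0],[0,0,-0.03,0,0,0],[0,0,-0.03,0,0,0]]]' 0.5
```

```text
time: 2.97
tool_pos: [0.4461, 0.0817, 0.1439]
tool_rot: [0.0, 0.984, 0.177, 0.003]
contact_force: [0.1, -0.4, 0.1]
gripper_width: 0.504
grasp_force: 0.0
```

```bash
python3 -m handwheel '[[[0,0,-0.032,0,0,0],[0,0,-0.032,0,0,0],[0,0,-0.032,0,0,0],[0,0,-0.032,0,0,0],[0,0,0,0,0,0],[0.0094,0.0034,0,0,0,0],[0.0075,0.0027,0,0,0,0],[0.0075,0.0027,0,0,0,0],[0.0075,0.0027,0,0,0,0],[0.0075,0.0027,0,0,0,0],[0.0075,0.0027,0,0,0,0],[0.0056,0.002,0,0,0,0],[0.0056,0.002,0,0,0,0]]]'
```

```text
time: 4.05
tool_pos: [0.5028, 0.1005, 0.0143]
tool_rot: [0.0, 0.985, 0.175, 0.0]
contact_force: [0.1, 0.9, 0.6]
gripper_width: 0.502
grasp_force: 0.0
```

```bash
python3 -m handwheel '[[[0.0028,0.001,0,0,0,0],[0.0028,0.001,0,0,0,0],[0.0028,0.001,0,0,0,0],[0.0019,0.0007,0,0,0,0],[0,0,0,0,0,0]]]'; python3 - <<'E'
from h import *
c="top"; p,D=grab_frame(c); P,us,vs=cloud(c,D,np.ones(D.shape,bool))
cv2.imwrite("pics/push1.png",cv2.resize(p[140:300,150:310],None,fx=3.5,fy=3.5,interpolation=cv2.INTER_CUBIC))
E
```

```text
time: 4.47
tool_pos: [0.5126, 0.104, 0.0141]
tool_rot: [-0.0, 0.985, 0.175, 0.0]
contact_force: [0.1, -0.3, 0.6]
gripper_width: 0.503
grasp_force: 0.0
```

View pics/push1.png

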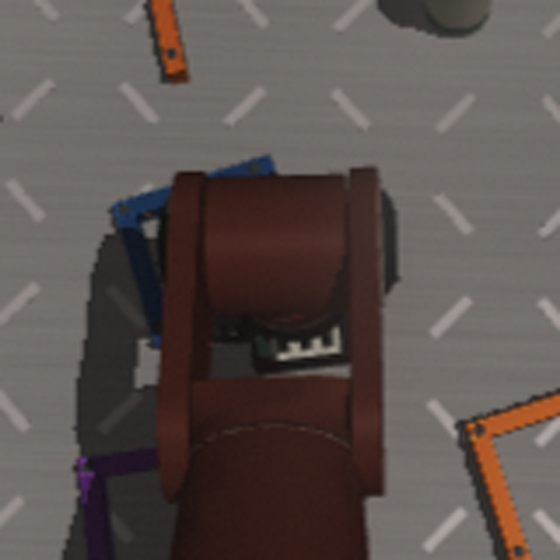

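The arm hides most of the box in this view. White sockets show at crop (305,345), close to where they started, so I'll check with the side and wrist views.

```bash
python3 - <<'E'
from h import *
a,D=grab_frame("side"); b,_=grab_frame("wrist")
cv2.imwrite("pics/sw.png",np.hstack([cv2.resize(a[120:300,180:380],(400,360)),cv2.resize(b,(400,300+60))]))
P,us,vs=cloud("side",D,np.ones(D.shape,bool))
E
```

```text
(no output)
```

View pics/sw.png

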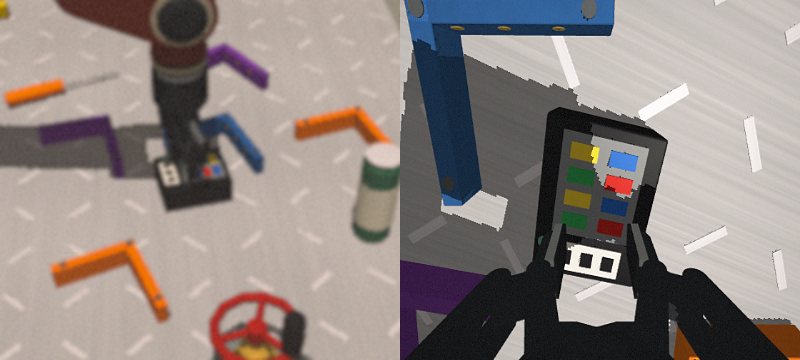

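```bash
python3 - <<'E'
from h import *
np.set_printoptions(precision=3,suppress=True)
S=state(); I=camera_info("wrist"); a,D=grab_frame("wrist"); print(S['tool_pos'],I['fx'],I['cx'],I['cy'],np.array(I['T']))
for n in ["fusebox","fence"]:
    for m in masks_of("wrist",n)[:1]:
        P,us,vs=cloud("wrist",D,m['region'],I); print(n,m['conf'],m['box'],np.percentile(P,[1,5,50,95,99],axis=0))
P,us,vs=cloud("wrist",D,D>0,I)
for u,v in [(200,315),(350,315),(190,345),(365,345),(270,300),(270,345),(240,230),(150,60),(60,30)]:
    i=(us==u)&(vs==v); print(u,v,P[i])
E
```

```text
[0.512 0.104 0.014] 316.3743156258554 274.7262805698554 210.4338381715288 [[ 0.345  0.889  0.303  0.589]
 [-0.939  0.326  0.112  0.132]
 [ 0.001 -0.323  0.946  0.185]
 [ 0.     0.     0.     1.   ]]
fusebox 0.96 [184.9, 122.2, 190.6, 213.1] [[0.479 0.072 0.005]
 [0.487 0.078 0.037]
 [0.539 0.111 0.04 ]
 [0.574 0.148 0.041]
 [0.578 0.154 0.042]]
fence 0.9 [383.7, 378.5, 176.3, 38.7] [[ 0.405 -0.13   0.001]
 [ 0.416 -0.125  0.002]
 [ 0.466 -0.103  0.015]
 [ 0.474 -0.016  0.031]
 [ 0.476 -0.015  0.032]]
200 315 [[0.513 0.133 0.091]]
350 315 [[0.531 0.083 0.09 ]]
190 345 [[0.518 0.132 0.11 ]]
365 345 [[0.536 0.085 0.111]]
270 300 [[0.494 0.1   0.04 ]]
270 345 [[ 0.432  0.078 -0.   ]]
240 230 [[0.527 0.128 0.04 ]]
150 60 [[ 0.586  0.203 -0.002]]
60 30 [[0.585 0.232 0.026]]
```

```bash
python3 - <<'E'
from h import *
np.set_printoptions(precision=3,suppress=True)
I=camera_info("wrist"); a,D=grab_frame("wrist"); T=np.array(I['T'])
def proj(X):
    q=T[:3,:3].T@(np.array(X)-T[:3,3]); return (q[0]/-q[2]*I['fx']+I['cx'], -q[1]/-q[2]*I['fy']+I['cy'])
t=np.array(state()['tool_pos']); y=np.array([.345,-.939,0])
for z in (0,.03,.06):
  for s in (-.036,-.021,0,.021,.036):
    u,v=proj(t+y*s+[0,0,z]); print(z,s,round(u),round(v)); cv2.circle(a,(round(u),round(v)),2,(0,0,255) if z==0 else (0,255,255),-1)
P,us,vs=cloud("wrist",D,D>0,I)
z=np.full(D.shape,np.nan); z[vs,us]=P[:,2]
for v in range(255,345,10): print(v,z[v,165:390:9])
cv2.imwrite("pics/w2.png",cv2.resize(a[200:400,120:440],(800,500)))
E
```

```text
0 -0.036 214 248
0 -0.021 240 248
0 0 275 248
0 0.021 310 248
0 0.036 336 248
0.03 -0.036 204 274
0.03 -0.021 234 274
0.03 0 275 274
0.03 0.021 317 274
0.03 0.036 346 274
0.06 -0.036 189 311
0.06 -0.021 225 311
0.06 0 275 311
0.06 0.021 326 311
0.06 0.036 362 311
255 [-0.001 -0.001 -0.002  0.04   0.039  0.04   0.04   0.041  0.041  0.041
  0.041  0.039  0.04   0.04   0.04   0.04   0.04   0.041  0.04   0.04
  0.04   0.    -0.001 -0.001 -0.   ]
265 [-0.001 -0.001  0.     0.038  0.04   0.039  0.053  0.053  0.04   0.041
  0.041  0.04   0.04   0.041  0.041  0.041  0.041  0.047  0.052  0.039
 -0.002 -0.002 -0.    -0.001 -0.001]
275 [-0.001 -0.001 -0.     0.039  0.055  0.055  0.062  0.058  0.039  0.039
  0.04   0.04   0.041  0.04   0.04   0.041  0.04   0.048  0.062  0.063
  0.056 -0.001 -0.001 -0.001 -0.001]
285 [-0.001 -0.001 -0.002    nan  0.062  0.07   0.07   0.058  0.04   0.04
  0.039  0.039  0.039  0.039  0.039  0.039  0.04   0.05   0.069  0.07
  0.063 -0.002 -0.    -0.002 -0.001]
295 [-0.001  0.     0.     0.071  0.071  0.078  0.077  0.06   0.041  0.04
  0.041  0.041  0.039  0.04   0.04   0.041  0.039  0.051  0.075  0.078
  0.077  0.072 -0.001 -0.003 -0.002]
305 [-0.    -0.    -0.     0.087  0.084  0.082  0.082  0.061  0.039  0.04
  0.04   0.041  0.04   0.04   0.041  0.04   0.04   0.052  0.075  0.082
  0.086  0.088  0.085 -0.    -0.   ]
315 [ 0.    -0.     0.09   0.092  0.09   0.091  0.08   0.063  0.04   0.039
  0.04   0.04   0.04   0.041  0.041  0.04   0.039  0.04   0.077  0.084
  0.092  0.091  0.09   0.092 -0.001]
325 [ 0.09   0.09   0.096  0.095  0.096  0.095  0.082 -0.002 -0.    -0.002
 -0.001 -0.001  0.039  0.04   0.039  0.04   0.039  0.04   0.079  0.087
  0.096  0.096  0.097  0.096  0.09 ]
335 [ 0.095  0.095  0.102  0.1    0.101  0.102  0.081 -0.001 -0.001 -0.001
 -0.001 -0.     0.    -0.    -0.001 -0.001 -0.001 -0.001  0.079  0.102
  0.101  0.101  0.101  0.103  0.095]
```

View pics/w2.png

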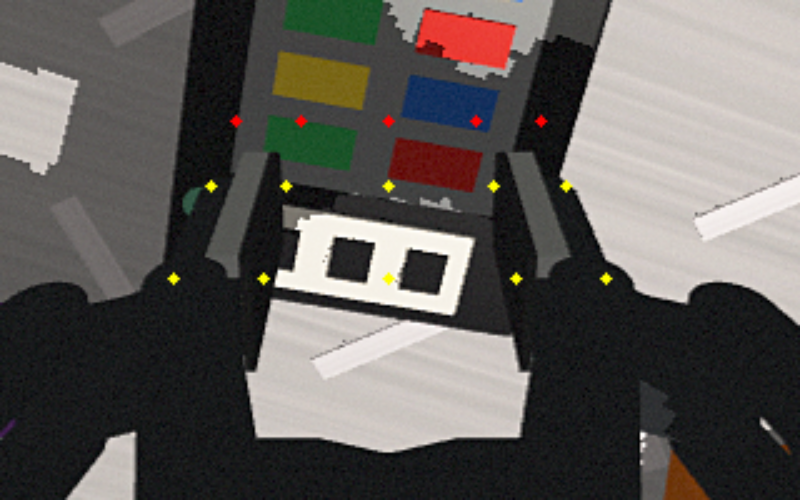

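```bash
python3 - <<'E'
from h import *
np.set_printoptions(precision=4,suppress=True)
S=state();I=camera_info("wrist"); a,D=grab_frame("wrist"); t=np.array(S['tool_pos'])
P,us,vs=cloud("wrist",D,D>0,I)
X=np.array([.939,.345,0]);Y=np.array([.345,-.939,0])
L=np.c_[(P-t)@X,(P-t)@Y,P[:,2]-t[2]]
s=(P[:,2]>.045)&(us>150)&(us<400)&(vs<300)
for v in range(258,300,4):
    for side in (0,1):
        q=s&(vs==v)&((us>275)==side)
        if q.any(): print(v,side,L[q].min(0),L[q].max(0))
E
```

```text
262 0 [ 0.0076 -0.0278  0.0316] [ 0.0104 -0.0217  0.0369]
262 1 [0.0081 0.021  0.0326] [0.0103 0.0272 0.0367]
266 0 [ 0.0065 -0.028   0.0336] [ 0.0105 -0.0215  0.0409]
266 1 [0.006  0.021  0.0327] [0.0106 0.0274 0.0411]
270 0 [ 0.0043 -0.0278  0.0337] [ 0.0103 -0.0216  0.0442]
270 1 [0.0045 0.021  0.034 ] [0.0101 0.0273 0.044 ]
274 0 [ 0.0013 -0.0343  0.0324] [ 0.0103 -0.0214  0.0478]
274 1 [0.0006 0.0209 0.0311] [0.01   0.0338 0.0473]
278 0 [ 0.0004 -0.0347  0.0345] [ 0.0104 -0.0216  0.0513]
278 1 [-0.0011  0.0208  0.0321] [0.0102 0.0343 0.0511]
282 0 [-0.0036 -0.0349  0.0318] [ 0.0105 -0.0215  0.0546]
282 1 [-0.0036  0.0208  0.0318] [0.0106 0.0343 0.0548]
286 0 [-0.005  -0.0349  0.0332] [ 0.0102 -0.0216  0.0573]
286 1 [-0.0056  0.0209  0.0323] [0.0102 0.0345 0.0573]
290 0 [-0.0072 -0.0348  0.0334] [ 0.0105 -0.0216  0.0607]
290 1 [-0.0071  0.0208  0.0335] [0.0107 0.0343 0.061 ]
294 0 [-0.0088 -0.0348  0.0344] [ 0.0108 -0.0215  0.0639]
294 1 [-0.0089  0.0208  0.0343] [0.0103 0.0343 0.0632]
298 0 [-0.0107 -0.0353  0.0351] [ 0.0105 -0.0215  0.0662]
298 1 [-0.0113  0.0209  0.0343] [0.0109 0.0345 0.0668]
```

The fingertips are really about 32 mm above the reported TCP height, so they passed over the box without touching it. I'll back off, lower partway and re-measure the tips.

```bash
cat >> h.py <<'E'
def tips():
    S=state();I=camera_info("wrist"); a,D=grab_frame("wrist"); t=np.array(S['tool_pos'])
    w,x,y,z=S['tool_rot']; from scipy.spatial.transform import Rotation as R
    M=R.from_quat([x,y,z,w]).as_matrix()
    P,us,vs=cloud("wrist",D,D>0,I); L=(P-t)@M
    s=(np.abs(L[:,0])<.013)&(np.abs(np.abs(L[:,1])-.028)<.009)&(L[:,2]<-.0)&(us>150)&(us<400)
    for g in (-1,1):
        q=s&(L[:,1]*g>0); h=np.histogram(P[q][:,2],np.arange(-.005,.1,.005)); print("finger",g,h[0],P[q][:,2].min())
    print("bins from -.005 step .005; tool z",t[2],S['contact_force'])
E
python3 -m handwheel '[[[-0.0235,-0.0085,0,0,0,0],[-0.0235,-0.0085,0,0,0,0],[-0.0235,-0.0085,0,0,0,0],[0,0,0,0,0,0],[0,0,-0.006,0,0,0],[0,0,-0.006,0,0,0],[0,0,0,0,0,0]]]'; python3 -c "
from h import *
tips()"
```

```text
time: 5.45
tool_pos: [0.4418, 0.0785, 0.001]
tool_rot: [-0.0, 0.985, 0.175, -0.001]
contact_force: [-0.2, 0.0, -1.3]
gripper_width: 0.502
grasp_force: 0.0
finger -1 [  0   0   0   0   0   0   0  36 146 211 225 264 285 285 463 206 381 553
 446  45] 0.030002759428806453
finger 1 [  0   0   0   0   0   0   0  35 156 202 227 260 290 283 460 225 392 594
 467  54] 0.03062655081029242
bins from -.005 step .005; tool z 0.0010245979671539285 [-0.20358624  0.03589571 -1.25796966]
```

```bash
python3 -m handwheel '[[[0,0,-0.005,0,0,0],[0,0,-0.005,0,0,0],[0,0,-0.005,0,0,0],[0,0,0,0,0,0]]]'; python3 -c "
from h import *
tips()"
```

```text
time: 5.83
tool_pos: [0.4409, 0.0784, -0.0144]
tool_rot: [-0.0, 0.985, 0.175, -0.001]
contact_force: [-0.8, -0.0, 0.8]
gripper_width: 0.499
grasp_force: 0.0
finger -1 [910  86   0   0  46 153 211 242 248 295 280 466 215 392 579 384  35   0
   0   0] -0.0027475537606866107
finger 1 [905  83   0   0  47 149 207 238 268 288 280 460 227 395 659 395  41   0
   2   0] -0.0024864862296253842
bins from -.005 step .005; tool z -0.014350512283707602 [-0.75615576 -0.03468357  0.77096129]
```

```bash
python3 -m handwheel '[[[0.0094,0.0034,0,0,0,0],[0.0094,0.0034,0,0,0,0],[0.0066,0.0024,0,0,0,0],[0.0066,0.0024,0,0,0,0],[0.0066,0.0024,0,0,0,0],[0.0066,0.0024,0,0,0,0],[0.0066,0.0024,0,0,0,0],[0.0066,0.0024,0,0,0,0],[0.0066,0.0024,0,0,0,0],[0.0038,0.0014,0,0,0,0],[0,0,0,0,0,0]]]'; cat >> h.py <<'E'
def boxpose(c="wrist"):
    I=camera_info(c); a,D=grab_frame(c); P,us,vs=cloud(c,D,D>0,I)
    s=(np.hypot(P[:,0]-.54,P[:,1]-.145)<.13)&(P[:,2]>.0355)&(P[:,2]<.0445)
    m=np.zeros(D.shape,np.uint8); m[vs[s],us[s]]=1
    m=cv2.morphologyEx(m,cv2.MORPH_OPEN,np.ones((3,3))); n,lab,st,_=cv2.connectedComponentsWithStats(m)
    k=1+np.argmax(st[1:,4]); s=s&(lab[vs,us]==k); r=cv2.minAreaRect((P[s][:,:2]*1000).astype(np.float32))
    F=np.array([.5506,.1818]); t=np.radians(19.9); K=np.array([[np.cos(t),np.sin(t)],[-np.sin(t),np.cos(t)]])
    Z=(cv2.boxPoints(r)/1000-F)@K.T*1000; print("box",np.round(r[0],1),np.round(r[1],1),"ang",round(r[2],2),"corners in fence mm",np.round(Z,1).tolist())
    return a,D
E
python3 -c "
from h import *
boxpose()"
```

```text
time: 6.8
tool_pos: [0.5119, 0.1038, -0.0127]
tool_rot: [-0.0, 0.985, 0.175, 0.001]
contact_force: [0.6, 0.2, 0.2]
gripper_width: 0.501
grasp_force: 0.0
box [555.1 128.7] [122.4  85.8] ang 20.53 corners in fence mm [[-75.5, -9.3], [-74.5, -95.1], [47.8, -93.7], [46.9, -7.9]]
```

```bash
python3 -m handwheel '[[[0.0019,0.0007,0,0,0,0],[0.0009,0.0003,0,0,0,0],[0,0,0,0,0,0]]]';python3 -m handwheel '[[[0.0014,0.0005,0,0,0,0],[0,0,0,0,0,0]]]'
```

```text
time: 7.1
tool_pos: [0.5132, 0.1044, -0.013]
tool_rot: [-0.0, 0.985, 0.175, -0.0]
contact_force: [-0.8, -0.8, 1.4]
gripper_width: 0.5
grasp_force: 0.8
time: 7.27
tool_pos: [0.5143, 0.1048, -0.0131]
tool_rot: [-0.0, 0.985, 0.175, -0.001]
contact_force: [-4.2, -1.0, 1.4]
gripper_width: 0.504
grasp_force: 1.8
```

```bash
python3 -m handwheel '[[[0.0019,0.0007,0,0,0,0],[0.0019,0.0007,0,0,0,0],[0,0,0,0,0,0]]]';python3 -c "
from h import *
boxpose()"
```

```text
time: 7.52
tool_pos: [0.5139, 0.1047, -0.0137]
tool_rot: [0.001, 0.984, 0.175, -0.006]
contact_force: [-18.0, -7.2, 12.4]
gripper_width: 0.502
grasp_force: 9.5
box [557.3 129.7] [122.2  85.5] ang 20.63 corners in fence mm [[-73.1, -9.3], [-72.0, -94.8], [50.1, -93.3], [49.1, -7.7]]
```

```bash
python3 -m handwheel '[[[-0.0188,-0.0068,0,0,0,0],[-0.0188,-0.0068,0,0,0,0],[0,0,0.035,0,0,0],[0,0,0.035,0,0,0]]]'; python3 -c "
from h import *
print(np.round(state()['joint_pos'],2))
boxpose()"
```

```text
time: 7.9
tool_pos: [0.4774, 0.0924, 0.0545]
tool_rot: [-0.001, 0.985, 0.175, -0.003]
contact_force: [1.4, 0.4, 0.2]
gripper_width: 0.5
grasp_force: 0.0
[ 0.04 -0.14  2.06  0.    1.23  1.26]
box [558.5 133. ] [82.5 80.3] ang 20.24 corners in fence mm [[-50.7, -8.7], [-50.2, -89.0], [32.3, -88.5], [31.8, -8.2]]
```

```bash
python3 -m handwheel '[[[0.0089,-0.0021,0,0,0,6.9],[0.0089,-0.0021,0,0,0,6.9],[0.0089,-0.0021,0,0,0,6.9],[0.0089,-0.0021,0,0,0,6.9],[0.0089,-0.0021,0,0,0,6.9],[0.0089,-0.0021,0,0,0,6.9],[0.0089,-0.0021,0,0,0,6.9],[0.0089,-0.0021,0,0,0,6.9],[0.0089,-0.0021,0,0,0,6.9],[0.0089,-0.0021,0,0,0,6.9],[0.0089,-0.0021,0,0,0,6.9],[0.0089,-0.0021,0,0,0,6.9],[0.0089,-0.0021,0,0,0,6.9],[0,0,0,0,0,0],[0,0,-0.034,0,0,0],[0,0,-0.02,0,0,0],[0,0,-0.014,0,0,0],[0,0,0,0,0,0]]]'; python3 -c "
from h import *
boxpose();tips()"
```

```text
time: 9.45
tool_pos: [0.5935, 0.0656, -0.0148]
tool_rot: [-0.003, 0.575, 0.818, -0.002]
contact_force: [-1.3, 0.5, -0.2]
gripper_width: 0.501
grasp_force: 0.0
box [566.6 135.7] [99.9 80.1] ang 20.15 corners in fence mm [[-50.8, -8.9], [-50.5, -89.0], [49.5, -88.6], [49.1, -8.5]]
finger -1 [904  75   0   0  20 111 206 226 241 279 310 338 337 192 385 467 130   0
   0   0] -0.0026122399758221893
finger 1 [840  94   0   0  20 112 208 222 257 263 308 380 300 275 461 750 117   0
   0   0] -0.0025995388849452405
bins from -.005 step .005; tool z -0.012724503081344644 [-0.67937994  0.35732846 -0.37411612]
```

```bash
python3 -m handwheel '[[[-0.0034,0.0094,0,0,0,0],[-0.0034,0.0094,0,0,0,0],[-0.0024,0.0066,0,0,0,0],[-0.0024,0.0066,0,0,0,0],[-0.0024,0.0066,0,0,0,0],[-0.0024,0.0066,0,0,0,0],[-0.0024,0.0066,0,0,0,0],[-0.0024,0.0066,0,0,0,0],[-0.001,0.0028,0,0,0,0],[-0.001,0.0028,0,0,0,0],[0,0,0,0,0,0]]]'; python3 -c "
from h import *
boxpose()"
```

```text
time: 10.47
tool_pos: [0.573, 0.1302, -0.0112]
tool_rot: [-0.001, 0.574, 0.819, 0.0]
contact_force: [-0.2, -0.0, 0.2]
gripper_width: 0.496
grasp_force: 0.0
box [554.7 166.3] [100.3 101.6] ang 19.86 corners in fence mm [[-51.5, 34.9], [-51.6, -66.8], [48.7, -66.8], [48.8, 34.8]]
```

```bash
python3 -m handwheel '[[[-0.0007,0.0019,0,0,0,0],[-0.0007,0.0019,0,0,0,0],[-0.0007,0.0019,0,0,0,0],[-0.0005,0.0014,0,0,0,0],[0,0,0,0,0,0]]]';python3 -m handwheel '[[[-0.0005,0.0014,0,0,0,0],[-0.0005,0.0014,0,0,0,0],[0,0,0,0,0,0]]]'; python3 -c "
from h import *
boxpose()"
```

```text
time: 10.93
tool_pos: [0.5712, 0.1346, -0.0112]
tool_rot: [0.001, 0.574, 0.819, -0.002]
contact_force: [2.5, -7.3, -1.4]
gripper_width: 0.502
grasp_force: 4.0
time: 11.18
tool_pos: [0.5713, 0.1345, -0.0108]
tool_rot: [0.004, 0.574, 0.819, -0.003]
contact_force: [3.6, -16.9, -1.6]
gripper_width: 0.499
grasp_force: 8.8
box [553.2 171.2] [100.4 101.9] ang 20.14 corners in fence mm [[-51.6, 39.9], [-51.2, -61.9], [49.3, -61.5], [48.9, 40.3]]
```

```bash
python3 -m handwheel '[[[0.0068,-0.0188,0,0,0,0],[0.0068,-0.0188,0,0,0,0],[0,0,0.04,0,0,0],[0,0,0.04,0,0,0],[0,0,0.04,0,0,0],[0,0,0.04,0,0,0],[0,0,0.02,0,0,0],[0,0,0,0,0,0]]]' 1; python3 - <<'E'
from h import *
a,D=boxpose(); I=camera_info("wrist"); cv2.imwrite("pics/seat.png",a)
m=np.array(D); 
c="top"; p,D=grab_frame(c); P,us,vs=cloud(c,D,D>0)
for n in ["handle"]:
    for c2 in ("top","side"):
        if c2=="side": grab_frame("side")
        print(c2,[(round(r['conf'],2),onz(c2,*r['position'],.095)[:2].round(4)) for r in pinpoint(c2,n)][:2],[(round(r['conf'],2),onz(c2,*r['position'],.095)[:2].round(4)) for r in pinpoint(c2,"valve_axis")][:1])
s=(P[:,2]>.143)&(P[:,2]<.158)&(np.hypot(P[:,0]-.574,P[:,1]+.221)<.07); print("handle top",P[s].mean(0),s.sum(),np.round(P[s].min(0),3),np.round(P[s].max(0),3))
# tick: white pixels on foot plate
print(np.round(state()['joint_pos'],2))
E
```

```text
time: 11.9
tool_pos: [0.5873, 0.1023, 0.1769]
tool_rot: [0.004, 0.575, 0.818, 0.004]
contact_force: [-0.2, -0.1, 1.5]
gripper_width: 1.0
grasp_force: 0.0
box [549.4 180.5] [100.3  79.5] ang 19.74 corners in fence mm [[-51.7, 39.1], [-51.9, -40.4], [48.4, -40.7], [48.7, 38.8]]
top [(0.54, array([0.5653, 0.2261])), (0.42, array([ 0.5985, -0.265 ]))] [(0.78, array([ 0.5743, -0.2189]))]
side [(0.58, array([ 0.6094, -0.2558]))] [(0.77, array([ 0.5732, -0.2205]))]
handle top [ 0.60567727 -0.25547889  0.14978928] 75 [ 0.595 -0.269  0.144] [ 0.617 -0.246  0.157]
[ 0.05 -0.    1.73  0.    1.42 -0.3 ]
```

View pics/seat.png

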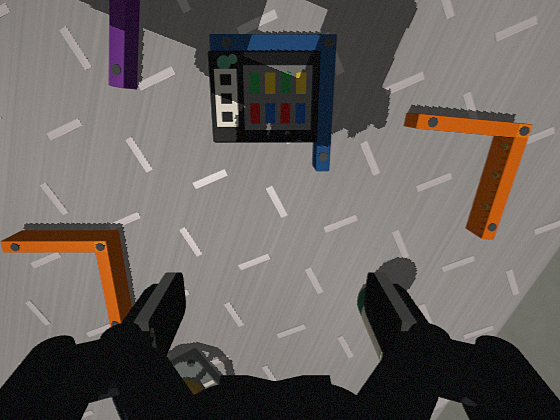

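The box is seated flush on both bars: side bar along row 42, far bar at column 323, with the sockets at column 227 on the side away from the jets. The arm goes over the handle next.

```bash
python3 -m handwheel '[[[0.0018,-0.0357,0,0,0,0],[0.0018,-0.0357,0,0,0,0],[0.0018,-0.0357,0,0,0,0],[0.0018,-0.0357,0,0,0,0],[0.0018,-0.0357,0,0,0,0],[0.0018,-0.0357,0,0,0,0],[0.0018,-0.0357,0,0,0,0],[0.0018,-0.0357,0,0,0,0],[0.0018,-0.0357,0,0,0,0],[0.0018,-0.0357,0,0,0,0],[0,0,0,0,0,0],[0,0,0,0,0,0]]]'; python3 - <<'E'
from h import *
from scipy.spatial.transform import Rotation as R
I=camera_info("wrist"); S=state(); a,D=grab_frame("wrist"); P,us,vs=cloud("wrist",D,D>0,I)
s=(P[:,2]>.142)&(P[:,2]<.155)&(np.hypot(P[:,0]-.574,P[:,1]+.221)<.08); print("handle top",P[s].mean(0) if s.any() else 0,s.sum(), P[s].min(0),P[s].max(0))
w=(P[:,2]>.088)&(P[:,2]<.099)&(np.hypot(P[:,0]-.574,P[:,1]+.221)<.08); print("wheel",cv2.minEnclosingCircle((P[w][:,:2]*1000).astype(np.float32)),w.sum())
print(S['tool_pos'],R.from_quat(np.array(S['tool_rot'])[[1,2,3,0]]).as_matrix().round(3).tolist(),np.round(S['joint_pos'],2))
# foot orientation from top camera plate region
p,D=grab_frame("top"); cv2.imwrite("pics/wr.png",a)
E
```

```text
time: 13.25
tool_pos: [0.6007, -0.2567, 0.1674]
tool_rot: [-0.001, 0.576, 0.818, 0.0]
contact_force: [-0.1, 0.1, -0.5]
gripper_width: 1.001
grasp_force: 0.0
handle top [ 0.60436026 -0.25532213  0.14792561] 921 [ 0.59354018 -0.26886048  0.14201204] [ 0.61678434 -0.24541736  0.15065072]
wheel ((572.3889770507812, -222.1529998779297), 53.40150451660156) 6993
[ 0.60071884 -0.25672307  0.1674093 ] [[-0.337, 0.942, -0.002], [0.942, 0.337, 0.002], [0.002, -0.002, -1.0]] [-0.52  0.14  1.58  0.    1.43 -0.86]
```

```bash
python3 -m handwheel '[[[0.0045,0.0005,-0.025,0,0,0],[0,0,-0.025,0,0,0],[0,0,-0.02,0,0,0],[0,0,-0.015,0,0,0],[0,0,0,0,0,0]]]' && python3 -m handwheel '[[[0,0,0,0,0,0],[0,0,0,0,0,0],[0,0,0,0,0,0],[0,0,0,0,0,0],[0,0,0,0,0,0],[0,0,0,0,0,0],[0,0,0,0,0,0],[0,0,0,0,0,0]]]' 0
```

```text
time: 13.77
tool_pos: [0.6035, -0.2519, 0.0792]
tool_rot: [-0.004, 0.574, 0.819, -0.0]
contact_force: [-0.2, 0.4, -0.5]
gripper_width: 0.998
grasp_force: 0.0
time: 14.43
tool_pos: [0.6067, -0.2552, 0.0858]
tool_rot: [0.001, 0.575, 0.818, 0.0]
contact_force: [-2.0, 1.3, 6.1]
gripper_width: 0.263
grasp_force: 58.8
```

```bash
python3 -m handwheel '[[[0,0,0.004,0,0,0],[0,0,0,0,0,0]]]'; python3 -c "
import cv2
a=cv2.imread('pics/wr.png')
cv2.imwrite('pics/wr2.png',cv2.resize(a[120:420],(800,430)))"
```

```text
time: 14.6
tool_pos: [0.6062, -0.2552, 0.0861]
tool_rot: [0.001, 0.575, 0.818, 0.0]
contact_force: [5.7, -2.8, -9.5]
gripper_width: 0.264
grasp_force: 61.3
```

View pics/wr2.png

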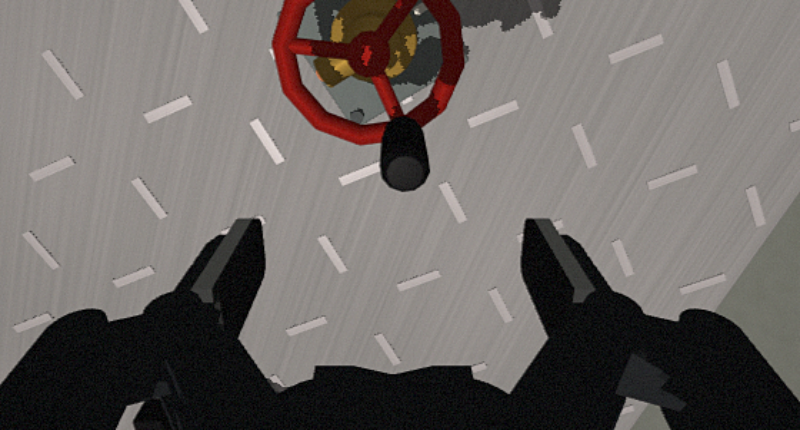

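```bash
python3 - <<'E'
from h import *
from scipy.spatial.transform import Rotation as R
np.set_printoptions(precision=4,suppress=True)
S=state(); I=dict(camera_info("wrist"))
def M(p,q): T=np.eye(4); T[:3,:3]=R.from_quat([q[1],q[2],q[3],q[0]]).as_matrix(); T[:3,3]=p; return T
E=np.linalg.inv(M(S['tool_pos'],S['tool_rot']))@np.array(I['T'])
I['T']=M([.60072,-.25672,.16741],[-.001,.576,.818,0])@E
a=cv2.imread('pics/wr.png'); h=cv2.cvtColor(a,cv2.COLOR_BGR2HSV)
ax=np.array([.573,-.221])
G=np.array([[onz("wrist",u,v,.016,I)[:2] if 0 else (0,0)] for u,v in []])
for v in range(120,215,2):
    for u in range(190,330,2):
        w=onz("wrist",u,v,.0165,I)[:2]-ax; r=np.hypot(*w)
        if h[v,u,1]<30 and h[v,u,2]>190 and r<.062: print(u,v,w,r,np.degrees(np.arctan2(w[1],w[0])),a[v,u])
w=onz("wrist",283.5,190,.0165,I)[:2]-ax; print(w,np.degrees(np.arctan2(w[1],w[0])))
for n in [(365,125),(352,118),(425,90)]:
    w=onz("wrist",n[0]*.7,120+n[1]*300/430,.016,I)[:2]-ax; print(n,w,np.hypot(*w),np.degrees(np.arctan2(w[1],w[0])))
E
```

```text
290 128 [0.0205 0.0251] 0.032392939821412406 50.73179145184606 [201 219 226]
292 128 [0.0224 0.0257] 0.03410039057478209 49.020992366368894 [172 185 194]
286 188 [ 0.038  -0.0335] 0.050720213256735945 -41.412084429879656 [216 219 231]
282 190 [ 0.0348 -0.037 ] 0.05081908015590749 -46.7310984078397 [207 208 219]
284 190 [ 0.0368 -0.0363] 0.05169572463218923 -44.59322948039569 [208 213 221]
286 190 [ 0.0388 -0.0356] 0.05264187137912979 -42.529454762831364 [208 211 222]
282 192 [ 0.0356 -0.039 ] 0.0528295175913997 -47.660173675393075 [190 192 200]
[ 0.0363 -0.0365] -45.12082015196569
(365, 125) [ 0.0147 -0.0646] 0.06628793680629386 -77.20095735416689
(352, 118) [ 0.0038 -0.0627] 0.06283083963551102 -86.54092511520085
(425, 90) [ 0.0475 -0.0243] 0.053343547247578546 -27.153557530298226
```

```bash
python3 - <<'E'
import numpy as np
a=np.radians(-47-18*np.arange(21)); p=.048*np.c_[np.cos(a),np.sin(a)]
print(','.join('[%.4f,%.4f,0,0,0,0]'%tuple(d) for d in np.diff(p,axis=0)))
E
```

```text
[-0.0125,-0.0084,0,0,0,0],[-0.0144,-0.0041,0,0,0,0],[-0.0150,0.0005,0,0,0,0],[-0.0141,0.0051,0,0,0,0],[-0.0118,0.0092,0,0,0,0],[-0.0084,0.0125,0,0,0,0],[-0.0041,0.0144,0,0,0,0],[0.0005,0.0150,0,0,0,0],[0.0051,0.0141,0,0,0,0],[0.0092,0.0118,0,0,0,0],[0.0125,0.0084,0,0,0,0],[0.0144,0.0041,0,0,0,0],[0.0150,-0.0005,0,0,0,0],[0.0141,-0.0051,0,0,0,0],[0.0118,-0.0092,0,0,0,0],[0.0084,-0.0125,0,0,0,0],[0.0041,-0.0144,0,0,0,0],[-0.0005,-0.0150,0,0,0,0],[-0.0051,-0.0141,0,0,0,0],[-0.0092,-0.0118,0,0,0,0]
```

```bash
python3 -m handwheel '[[[-0.0125,-0.0084,-0.002,0,0,0],[-0.0144,-0.0041,0,0,0,0],[-0.0150,0.0005,0,0,0,0],[-0.0141,0.0051,0,0,0,0],[-0.0118,0.0092,0,0,0,0],[0,0,0,0,0,0]]]'
```

```text
time: 15.1
tool_pos: [0.5366, -0.2515, 0.0859]
tool_rot: [-0.001, 0.575, 0.818, 0.0]
contact_force: [-0.9, 0.8, -0.3]
gripper_width: 0.261
grasp_force: 62.1
```

```bash
python3 -m handwheel '[[[-0.0084,0.0125,0,0,0,0],[-0.0041,0.0144,0,0,0,0],[0.0005,0.0150,0,0,0,0],[0.0051,0.0141,0,0,0,0],[0.0092,0.0118,0,0,0,0],[0.0125,0.0084,0,0,0,0],[0.0144,0.0041,0,0,0,0],[0.0150,-0.0005,0,0,0,0],[0.0141,-0.0051,0,0,0,0],[0.0118,-0.0092,0,0,0,0],[0,0,0,0,0,0]]]'
```

```text
time: 16.02
tool_pos: [0.6034, -0.183, 0.0856]
tool_rot: [-0.01, 0.574, 0.819, -0.001]
contact_force: [-22.3, 9.7, 16.0]
gripper_width: 0.261
grasp_force: 64.1
```

```bash
python3 - <<'E'
from h import *
a,_=grab_frame("top"); b,_=grab_frame("side"); t0=cv2.imread('pics/top0.png'); w=cv2.imread('pics/wr.png')
r=lambda x:cv2.resize(x,(400,300),interpolation=cv2.INTER_CUBIC)
cv2.imwrite("pics/v.png",np.vstack([np.hstack([r(a[165:255,310:430]),r(b[240:345,250:390])]),np.hstack([r(t0[165:255,310:430]),r(w[115:220,190:330])])]))
E
```

```text
(no output)
```

View pics/v.png

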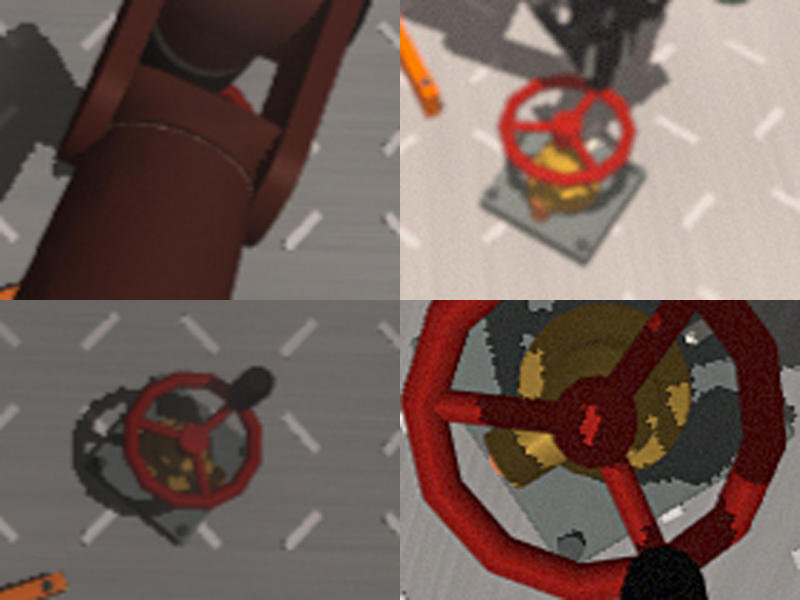

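The side crop (top right) shows no tick on the plate's +x,-y edge, so the shut mark must be on the hidden +x,+y edge at about 48°. That agrees with the resistance felt at 51°. A small extra push will confirm it is the stop.

```bash
python3 -m handwheel '[[[0.0023,-0.002,0,0,0,0],[0,0,0,0,0,0],[0,0,0,0,0,0],[0,0,0,0,0,0]]]'
```

```text
time: 16.45
tool_pos: [0.6035, -0.183, 0.0856]
tool_rot: [-0.012, 0.574, 0.819, -0.002]
contact_force: [-26.4, 13.2, 17.5]
gripper_width: 0.261
grasp_force: 64.5
```

Hard stop confirmed: no motion, force rising. Next I release the overpush, then open two turns anticlockwise.

```bash
python3 -m handwheel '[[[-0.0076,0.0068,0,0,0,0],[0,0,0,0,0,0]]]'; python3 - <<'E'
import numpy as np
a=np.radians(51.6+18*np.arange(21)); p=.048*np.c_[np.cos(a),np.sin(a)]
print(','.join('[%.4f,%.4f,0,0,0,0]'%tuple(d) for d in np.diff(p,axis=0)))
E
```

```text
time: 16.62
tool_pos: [0.601, -0.1812, 0.0859]
tool_rot: [-0.002, 0.574, 0.819, -0.002]
contact_force: [-4.4, -4.1, 0.5]
gripper_width: 0.261
grasp_force: 62.5
[-0.0131,0.0074,0,0,0,0],[-0.0147,0.0030,0,0,0,0],[-0.0149,-0.0017,0,0,0,0],[-0.0137,-0.0063,0,0,0,0],[-0.0111,-0.0102,0,0,0,0],[-0.0074,-0.0131,0,0,0,0],[-0.0030,-0.0147,0,0,0,0],[0.0017,-0.0149,0,0,0,0],[0.0063,-0.0137,0,0,0,0],[0.0102,-0.0111,0,0,0,0],[0.0131,-0.0074,0,0,0,0],[0.0147,-0.0030,0,0,0,0],[0.0149,0.0017,0,0,0,0],[0.0137,0.0063,0,0,0,0],[0.0111,0.0102,0,0,0,0],[0.0074,0.0131,0,0,0,0],[0.0030,0.0147,0,0,0,0],[-0.0017,0.0149,0,0,0,0],[-0.0063,0.0137,0,0,0,0],[-0.0102,0.0111,0,0,0,0]
```

```bash
python3 -m handwheel '[[[-0.0131,0.0074,0,0,0,0],[-0.0147,0.0030,0,0,0,0],[-0.0149,-0.0017,0,0,0,0],[-0.0137,-0.0063,0,0,0,0],[-0.0111,-0.0102,0,0,0,0],[-0.0074,-0.0131,0,0,0,0],[-0.0030,-0.0147,0,0,0,0],[0.0017,-0.0149,0,0,0,0],[0.0063,-0.0137,0,0,0,0],[0.0102,-0.0111,0,0,0,0],[0.0131,-0.0074,0,0,0,0],[0.0147,-0.0030,0,0,0,0],[0.0149,0.0017,0,0,0,0],[0.0137,0.0063,0,0,0,0],[0.0111,0.0102,0,0,0,0],[0.0074,0.0131,0,0,0,0],[0.0030,0.0147,0,0,0,0],[-0.0017,0.0149,0,0,0,0],[-0.0063,0.0137,0,0,0,0],[-0.0102,0.0111,0,0,0,0]]]'
```

```text
time: 18.28
tool_pos: [0.6024, -0.182, 0.0858]
tool_rot: [0.001, 0.574, 0.819, -0.002]
contact_force: [-5.7, -11.4, 0.5]
gripper_width: 0.262
grasp_force: 62.3
```

```bash
python3 -m handwheel '[[[-0.0134,0.0064,0,0,0,0],[-0.0147,0.0030,0,0,0,0],[-0.0149,-0.0017,0,0,0,0],[-0.0137,-0.0063,0,0,0,0],[-0.0111,-0.0102,0,0,0,0],[-0.0074,-0.0131,0,0,0,0],[-0.0030,-0.0147,0,0,0,0],[0.0017,-0.0149,0,0,0,0],[0.0063,-0.0137,0,0,0,0],[0.0102,-0.0111,0,0,0,0],[0.0131,-0.0074,0,0,0,0],[0.0147,-0.0030,0,0,0,0],[0.0149,0.0017,0,0,0,0],[0.0137,0.0063,0,0,0,0],[0.0111,0.0102,0,0,0,0],[0.0074,0.0131,0,0,0,0],[0.0030,0.0147,0,0,0,0],[-0.0017,0.0149,0,0,0,0],[-0.0063,0.0137,0,0,0,0],[-0.0102,0.0111,0,0,0,0]]]' && python3 -m handwheel '[[[0,0,0,0,0,0],[0,0,0,0,0,0],[0,0,0,0,0,0],[0,0,0,0,0,0]]]'; python3 - <<'E'
from h import *
a,D=boxpose("top"); P,us,vs=cloud("top",D,D>0)
print("angle", np.degrees(np.arctan2(*(np.array(state()['tool_pos'])[:2]-[.5737,-.2205])[::-1])))
E
```

```text
time: 19.95
tool_pos: [0.6026, -0.1822, 0.0859]
tool_rot: [0.001, 0.574, 0.819, -0.001]
contact_force: [-3.1, -8.6, -1.3]
gripper_width: 0.258
grasp_force: 62.2
time: 20.28
tool_pos: [0.6023, -0.1822, 0.0859]
tool_rot: [-0.0, 0.574, 0.819, 0.0]
contact_force: [-3.0, -0.3, -0.0]
gripper_width: 0.261
grasp_force: 62.3
box [550.9 181.4] [103.   80.5] ang 19.85 corners in fence mm [[-51.4, 39.8], [-51.4, -40.7], [51.6, -40.8], [51.7, 39.7]]
angle 52.921598377768056
```

```bash
python3 -c "
from plant import *
print(job_done())"
```

```text
the job is handed in; nothing more can be done
None
```

I handed the job in with the fuse box seated flush in the blue fence corner, the valve shut to its stop and then opened two full turns (about 1.3° past the shut angle), and the handle still gripped; no verdict came back.

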